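# Snap the lens tub's lid shut all the way round

## Robot

A 7-joint arm with a two-finger parallel gripper is mounted at the origin on the work surface. World frame = base frame: x ahead of the robot, y to its left, z up, the work surface at z = 0. Lengths are in mm, angles in rad, forces in N, time in s.
With the tool pointing down it reaches from about 425 to 875 mm from the base axis. Payload 9.9 kg.
Tool frame: the origin (TCP) lies midway between the tips of the shut fingers; the grasp point (between the pads) lies 19 mm behind it; z points along the fingers, y is the line along which they close (so a half turn about z gives the same grasp; the last joint's range is limited). The gripper opens to 85 mm and grips with 20 to 120 N. Pads are 22 mm wide; open, the fingers measure 114 mm over their backs; the gripper's body (76 mm by 85 mm) begins 54 mm behind the grasp point. The pads swing forward as they close: fully open they stand 13 mm farther back than shut.
Start: joints at [1.15, 0.576, 0.025, 1.437, -0.015, 1.129, -0.057], TCP at [223.071, -637.078, 231.289] pointing down, gripper open.
Joint ranges: [-2.76, 2.76], [-0.34, 2.15], [-1.52, 1.57], [0.19, 2.46], [-1.09, 4.23], [0.17, 1.99], [-2.82, 2.82]. Speed limits (rad/s): [2.22, 2.22, 3.01, 3.01, 3.14, 3.14, 3.14].

## Interface

Orientations are given as a 3x3 rotation matrix whose columns are the frame's x, y, z axes.
In Python, from rig import sensors, imaging, order gives the robot as it stands.
- The arm moves only by the tool send_rows, never from a script. Its argument "plan" is a list of rows, each an object with "rotation": the turn, a rotation vector about the tool's x, y, z in rad, a list of three; "slide": the shift along the tool's x, y, z in cm, a list of three; "hand": the closure, from -1 (fully open) to 1 (shut), so that 0 is half open. In form: [{"rotation": [wx, wy, wz], "slide": [dx, dy, dz], "hand": hand}, ...]. A call has 1 to 20 rows; each row shifts and turns the commanded pose from where the row before left it, along the tool's axes as they then stand; what a row does not reach is not made up. A row lasts 1/12 s, in which the tool goes at most 41.7 mm and 7.16 degrees, less where a joint would pass 70% of its speed; a pose out of reach is approached as far as the arm can. A call with a gripper value outside its range is refused whole. The fingers move at their own pace and stop on an object; "newtons" is the grip in N (left out, the last holds). Time passes only in rows, so rows that do not move let the fingers close. It gives the time, the measured TCP pose, the force, the opening and the grip force at its end, in the units of the state.
- sensors.observe(): the state, without advancing time (a new reading comes with each control period).
- imaging.snapshot(name): name is "scene" or "top"; returns a dict with "pixels" (420x560x3 uint8, red, green, blue), "fx", "fy", "cx", "cy" (pixels), "position" and "orientation" of the camera in the world. Camera axes: x right, y up, looking along -z (the intrinsics and any distortion apply to the point x, -y, -z); pixel columns grow to the right and rows downward; lengths in mm; the calibration is good to about 2 mm. A picture is of the moment at which its call begins. There is no depth.
- order.sign_off(): hands the job in; it is judged then, once.
The state is a dict: "t": time; "joints": joint angles; "qvel": joint speeds; "joint_efforts": joint torques, N m; "position": TCP position; "tool_rot": TCP orientation; "wrist_force": force on the tool from outside, world axes, zero at the start; "moment": the same for the moment, N m; "finger_gap": finger opening in mm; "finger_force": force on a finger pad.
Only numpy, scipy, OpenCV 4.12 (cv2) and the standard library are available. Lean on these libraries where they do the work, as an engineer would, in place of code of your own. Each camera call takes 0.05 s, during which the arm holds its last target. There are 200 camera calls.

## Task

The lid of the white lens tub has sprung up along all four sides. Press round its rim with the fingertips, pushing down the yellow pad of each blue section, until all four sections are fully shut and flush with the grey lid. Leave the tub standing in its place without lifting or tipping it, and do not disturb the magnet, prism, pendulum bob or pulley wheel around it.

Things in the scene. Friction and masses are not known exactly. Their poses are not given: they have to be found in the camera images.
- tub: White plastic lens tub, 118 (x) x 148 (y) x 70 mm high, 0.85 kg, loose. Origin: centre of its underside; z up. The grey middle (60 x 90 mm) and four corners of its lid are fixed, top at 70 mm. Between the corners, one per side, lie four blue rim sections hinged to the middle, outer edges sprung up. A fixed wooden box, open lid 260 mm high, stands 0.15 m or more to its right: leave it.
- section_a (a joint): Hinge angle (rad) of the blue rim section on the tub's +x side (88 mm wide along the rim, 30 mm deep, hinge line 64 mm above the shelf, 30 mm from the tub's centre): 0 = fully shut against its stop, flush with the grey lid; positive = outer edge raised (up to 0.42). It turns stiffly (0.2 N m, about 10 N straight down on its pad) and stays where it is left.
- section_a_pad (a point): Centre of the top face of the raised yellow press pad (14 mm across, 68 mm along the rim) on the +x section, 20 mm outward from the hinge line. When shut it lies 73.5 mm above the shelf, 3.5 mm above the grey lid, 50 mm from the tub's centre. Its z axis: normal of the pad's face; its x axis: outward from the tub.
- section_b (a joint): Hinge angle (rad) of the blue rim section on the tub's -x side (88 mm wide along the rim, 30 mm deep, hinge line 64 mm above the shelf, 30 mm from the tub's centre): 0 = fully shut against its stop, flush with the grey lid; positive = outer edge raised (up to 0.42). It turns stiffly (0.2 N m, about 10 N straight down on its pad) and stays where it is left.
- section_b_pad (a point): Centre of the top face of the raised yellow press pad (14 mm across, 68 mm along the rim) on the -x section, 20 mm outward from the hinge line. When shut it lies 73.5 mm above the shelf, 3.5 mm above the grey lid, 50 mm from the tub's centre. Its z axis: normal of the pad's face; its x axis: outward from the tub.
- section_c (a joint): Hinge angle (rad) of the blue rim section on the tub's +y side (58 mm wide along the rim, 30 mm deep, hinge line 64 mm above the shelf, 45 mm from the tub's centre): 0 = fully shut against its stop, flush with the grey lid; positive = outer edge raised (up to 0.42). It turns stiffly (0.2 N m, about 10 N straight down on its pad) and stays where it is left.
- section_c_pad (a point): Centre of the top face of the raised yellow press pad (14 mm across, 38 mm along the rim) on the +y section, 20 mm outward from the hinge line. When shut it lies 73.5 mm above the shelf, 3.5 mm above the grey lid, 65 mm from the tub's centre. Its z axis: normal of the pad's face; its x axis: outward from the tub.
- section_d (a joint): Hinge angle (rad) of the blue rim section on the tub's -y side (58 mm wide along the rim, 30 mm deep, hinge line 64 mm above the shelf, 45 mm from the tub's centre): 0 = fully shut against its stop, flush with the grey lid; positive = outer edge raised (up to 0.42). It turns stiffly (0.2 N m, about 10 N straight down on its pad) and stays where it is left.
- section_d_pad (a point): Centre of the top face of the raised yellow press pad (14 mm across, 38 mm along the rim) on the -y section, 20 mm outward from the hinge line. When shut it lies 73.5 mm above the shelf, 3.5 mm above the grey lid, 65 mm from the tub's centre. Its z axis: normal of the pad's face; its x axis: outward from the tub.
- magnet: Red horseshoe magnet with steel tips, lying flat, about 63 x 54 x 16 mm, 0.16 kg, loose. Origin: centre of its underside.
- prism: Glass triangular prism, 36 x 60 (y) x 31 mm high, lying on one face, 0.1 kg, loose. Origin: centre of its underside.
- bob: Brass pendulum bob, diameter 38, 55 mm high, standing upright, 0.25 kg, loose. Origin: centre of its underside.
- pulley: Aluminium pulley wheel lying flat, diameter 56, 18 mm high, 0.06 kg, loose. Origin: centre of its underside.

How it is judged (in metres and radians):
At the end, for the whole second after the job is handed in: All four rim sections are shut (hinge angle below 0.04 rad); the tub stands upright (within 0.05 rad) on the shelf, at rest, within 40 mm of where it stood; the magnet, prism, bob and pulley are each within 20 mm of where they were (value of joint each of section_a, section_b, section_c, section_d below 0.04 rad and angle between tub's own z axis and vertical below 0.05 rad and height (world z) of tub below 0.006 m and distance of tub from where it was at the start of the episode below 0.04 m and linear speed of tub below 0.02 m/s and distance of each of magnet, prism, bob, pulley from where it was at the start of the episode below 0.02 m); the robot touches nothing.
It fails at once if the tub is lifted or tipped (height (world z) of tub above 0.012 m or angle between tub's own z axis and vertical above 0.15 rad).
It fails at once if the tub is shoved more than 40 mm from its place (distance of tub from where it was at the start of the episode above 0.04 m).
It fails at once if the magnet, prism, bob or pulley is disturbed (moved more than 20 mm) (distance of any of magnet, prism, bob, pulley from where it was at the start of the episode above 0.02 m).
It also fails if it takes over 48 s, if anything falls off the work surface, if the arm or the gripper's body presses on something with over 40 N, if the wrist force passes 120 N, or if a joint passes its speed limit or range.

## Working session

There is one attempt and no reset: what is moved stays moved. The work goes in short steps, Python scripts to look and compute and a tool call to move; the robot and the scene stay as the last step left them, time stands still between calls to the robot, and variables do not carry over. Pictures are saved under pics/ and viewed, at most 10 in all, crops included, and the job is handed in when it is done.

Besides the shell and the picture viewer there is one more tool, called in YAML: its name, and indented under it one key for each argument. send_rows: Moves the arm, as the interface text tells. Its arguments: {"type":"object","properties":{"plan":{"type":"array","items":{"type":"object","properties":{"rotation":{"type":"array","items":{"type":"number"}},"slide":{"type":"array","items":{"type":"number"}},"hand":{"type":"number"}}}},"newtons":{"type":"number"}},"required":["plan"]}

```bash
mkdir -p pics; cat > h.py <<'E'
import numpy as np, cv2
from rig import sensors, imaging, order
def snap(n,fn):
    s=imaging.snapshot(n); cv2.imwrite('pics/'+fn,np.array(s['pixels'])[:,:,::-1]); np.save('pics/'+n+'.npy',s,allow_pickle=True); return s
def ray(s,u,v):
    d=np.array([(u-s['cx'])/s['fx'],-(v-s['cy'])/s['fy'],-1.]); return np.array(s['position']),np.array(s['orientation'])@d
def onz(s,u,v,z):
    p,d=ray(s,u,v); return p+d*(z-p[2])/d[2]
E
python3 - <<'E'
from h import *
for n in('scene','top'):
    s=snap(n,n+'1.png'); print(n,{k:np.round(v,3).tolist() if k!='pixels' else 0 for k,v in s.items() if not isinstance(v,str)})
print(sensors.observe())
E
```

```text
scene {'pixels': 0, 'fx': 530.092, 'fy': 530.092, 'cx': 273.015, 'cy': 212.383, 'position': [1104.679, -42.893, 747.226], 'orientation': [[0.189, -0.762, 0.619], [0.982, 0.154, -0.11], [-0.012, 0.628, 0.778]]}
top {'pixels': 0, 'fx': 538.422, 'fy': 538.422, 'cx': 283.768, 'cy': 214.982, 'position': [410.974, 73.726, 1003.29], 'orientation': [[-0.004, 0.986, -0.166], [-1.0, -0.004, 0.001], [0.0, 0.166, 0.986]]}
{'t': 0.1, 'joints': array([ 1.15020093,  0.57645141,  0.02484813,  1.43777706, -0.01497263,
        1.12904782, -0.05649685]), 'qvel': array([ 1.76583685e-04, -1.78446505e-03,  8.33478631e-04, -2.23547213e-03,
        1.25466442e-05,  4.48010553e-04, -7.97165878e-05]), 'joint_efforts': array([ 5.81066139e-03, -7.67308617e+01,  2.25775033e+00, -2.86606836e+01,
        1.58761523e-02,  8.58033338e-03,  2.12024020e-05]), 'position': array([ 222.9303834 , -636.70197904,  230.54323927]), 'tool_rot': array([[ 9.43802835e-01,  3.30508487e-01, -5.90155943e-04],
       [ 3.30508998e-01, -9.43801835e-01,  1.37805644e-03],
       [-1.01530911e-04, -1.49566543e-03, -9.99998876e-01]]), 'wrist_force': array([-0.41177061, -0.45965549, -0.05281392]), 'moment': array([ 0.00202643, -0.02144441,  0.00610315]), 'finger_force': 0.0, 'finger_gap': 85.41062393375192}
```

View pics/top1.png

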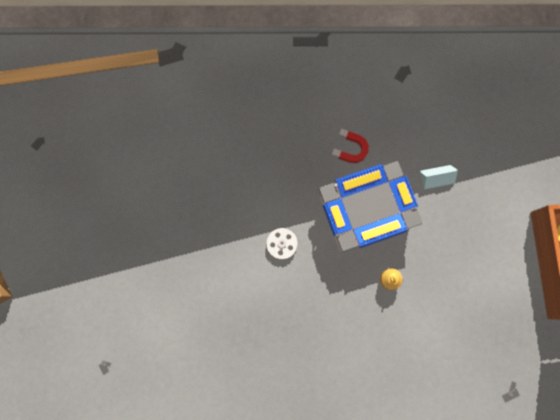

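View pics/scene1.png

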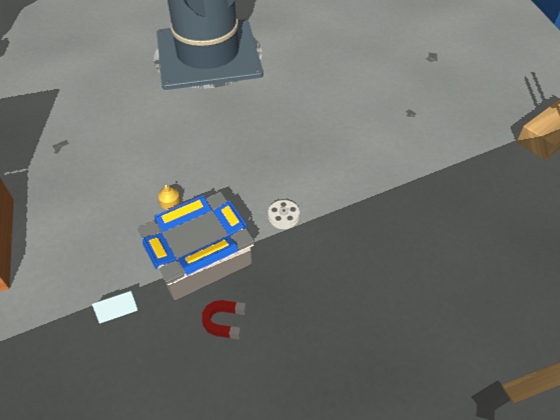

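The top view shows the tub at about (370,207), with the magnet (350,147), prism (438,177), bob (392,280) and pulley (282,243) close around it. The wooden box is at the right edge, x>535. The scene view shows the same layout from the far side, with the tub at (198,240). Next I'll triangulate the yellow pads.

```bash
cat > m.py <<'E'
from h import *
def yel(s,box):
    hsv=cv2.cvtColor(np.array(s['pixels']),cv2.COLOR_RGB2HSV)
    m=cv2.inRange(hsv,(20,110,120),(35,255,255)); k=np.zeros_like(m); k[box[1]:box[3],box[0]:box[2]]=1; m*=k
    n,l,st,c=cv2.connectedComponentsWithStats(m,connectivity=8)
    return [(c[i],st[i,4],cv2.minAreaRect(np.argwhere(l==i)[:,::-1].astype(np.float32))) for i in range(1,n) if st[i,4]>40]
def tri(s1,a,s2,b):
    p,d=ray(s1,*a);q,e=ray(s2,*b)
    x=np.linalg.lstsq(np.c_[d,-e],q-p,rcond=None)[0]; A=p+d*x[0];B=q+e*x[1]; return (A+B)/2,np.linalg.norm(A-B)
def run(t,s):
    T=yel(t,(310,150,430,255));S=yel(s,(135,190,260,285)); out=[]
    for c,a,r in T:
        best=min((tri(t,c,s,c2[0])+(c2[1],) for c2 in S),key=lambda z:z[1]+ (0 if 50<z[0][2]<110 else 100))
        print(np.round(c,1),a,np.round(best[0],1),'gap',round(best[1],1)); out.append(best[0])
    return out
E
python3 - <<'E'
from m import *
t=np.load('pics/top.npy',allow_pickle=True).item();s=np.load('pics/scene.npy',allow_pickle=True).item()
o=np.array(run(t,s)); print(o.mean(0))
for n,u,v,z in(('magnet',350,147,16),('mtip',336,154,16),('prism',438,177,31),('bob',392,280,50),('pulley',282,243,18),('boxtop',535,215,260),('boxtl',553,206,260),('boxbl',552,318,260)): print(n,onz(t,u,v,z).round())
hsv=cv2.cvtColor(np.array(t['pixels']),cv2.COLOR_RGB2HSV)
E
```

```text
[361.6 179.8] 278 [628.5 -63.5  80.2] gap 1.0
[404.2 192.9] 156 [ 605.2 -137.5   78.2] gap 1.7
[337.1 216.1] 143 [564.4 -19.   77.9] gap 1.7
[380.2 230.4] 249 [539.1 -93.7  77.4] gap 1.0
[584.29163545 -78.3973407   78.41226919]
magnet [708. -53.  16.]
mtip [694. -26.  16.]
prism [ 645. -213.   31.]
bob [ 455. -117.   50.]
pulley [525.  76.  18.]
boxtop [ 535. -279.  260.]
boxtl [ 547. -305.  260.]
boxbl [ 393. -290.  260.]
```

Pad geometry is consistent: spacings of 94 and 125 mm, z about 78, hinge angles about 0.26 and yaw about 18.9°. The tool yaw (19.3°) already matches. I'll rise clear of the box, then travel over.

send_rows:
  plan:
    - {"rotation": [0,0,0],"slide": [0,0,-3],"hand": 1}
    - {"rotation": [0,0,0],"slide": [0,0,-3],"hand": 1}
    - {"rotation": [0,0,0],"slide": [0,0,-3],"hand": 1}
    - {"rotation": [0,0,0],"slide": [0,0,-3],"hand": 1}
    - {"rotation": [0,0,0],"slide": [0,0,-3],"hand": 1}
    - {"rotation": [0,0,0],"slide": [0,0,-2],"hand": 1}
    - {"rotation": [0,0,0],"slide": [0,0,0],"hand": 1}
  newtons: 60

```text
t: 0.68
position: [223.4, -638.2, 406.0]
tool_rot: [[0.944, 0.33, 0.003], [0.33, -0.944, -0.006], [0.0, 0.007, -1.0]]
wrist_force: [-0.2, -0.6, -0.3]
finger_gap: 0.3
finger_force: 0.0
```

send_rows:
  plan:
    - {"rotation": [0,0,0],"slide": [2.6,-1.85,0],"hand": 1}
    - {"rotation": [0,0,0],"slide": [2.6,-1.85,0],"hand": 1}
    - {"rotation": [0,0,0],"slide": [2.6,-1.85,0],"hand": 1}
    - {"rotation": [0,0,0],"slide": [2.6,-1.85,0],"hand": 1}
    - {"rotation": [0,0,0],"slide": [2.6,-1.85,0],"hand": 1}
    - {"rotation": [0,0,0],"slide": [2.6,-1.85,0],"hand": 1}
    - {"rotation": [0,0,0],"slide": [2.6,-1.85,0],"hand": 1}
    - {"rotation": [0,0,0],"slide": [2.6,-1.85,0],"hand": 1}
    - {"rotation": [0,0,0],"slide": [2.6,-1.85,0],"hand": 1}
    - {"rotation": [0,0,0],"slide": [2.6,-1.85,0],"hand": 1}
    - {"rotation": [0,0,0],"slide": [2.6,-1.85,0],"hand": 1}
    - {"rotation": [0,0,0],"slide": [2.6,-1.85,0],"hand": 1}
    - {"rotation": [0,0,0],"slide": [2.6,-1.85,0],"hand": 1}
    - {"rotation": [0,0,0],"slide": [2.6,-1.85,0],"hand": 1}
    - {"rotation": [0,0,0],"slide": [2.6,-1.85,0],"hand": 1}
    - {"rotation": [0,0,0],"slide": [2.6,-1.85,0],"hand": 1}
    - {"rotation": [0,0,0],"slide": [2.6,-1.85,0],"hand": 1}
    - {"rotation": [0,0,0],"slide": [2.6,-1.85,0],"hand": 1}
    - {"rotation": [0,0,0],"slide": [2.6,-1.85,0],"hand": 1}
    - {"rotation": [0,0,0],"slide": [2.6,-1.85,0],"hand": 1}

```text
t: 2.35
position: [592.0, -114.6, 400.4]
tool_rot: [[0.944, 0.33, -0.001], [0.33, -0.944, 0.0], [-0.001, -0.001, -1.0]]
wrist_force: [-0.0, -0.9, 0.7]
finger_gap: 0.0
finger_force: 0.0
```

send_rows:
  plan:
    - {"rotation": [0,0,0],"slide": [2.5,-1.7,3],"hand": 1}
    - {"rotation": [0,0,0],"slide": [2.5,-1.7,3],"hand": 1}
    - {"rotation": [0,0,0],"slide": [0,0,4],"hand": 1}
    - {"rotation": [0,0,0],"slide": [0,0,4],"hand": 1}
    - {"rotation": [0,0,0],"slide": [0,0,4],"hand": 1}
    - {"rotation": [0,0,0],"slide": [0,0,4],"hand": 1}
    - {"rotation": [0,0,0],"slide": [0,0,3],"hand": 1}
    - {"rotation": [0,0,0],"slide": [0,0,2],"hand": 1}
    - {"rotation": [0,0,0],"slide": [0,0,1],"hand": 1}
    - {"rotation": [0,0,0],"slide": [0,0,0],"hand": 1}
    - {"rotation": [0,0,0],"slide": [0,0,0],"hand": 1}

```text
t: 3.27
position: [626.9, -68.4, 122.8]
tool_rot: [[0.944, 0.331, -0.0], [0.331, -0.944, 0.0], [-0.0, -0.0, -1.0]]
wrist_force: [0.4, 0.0, -0.4]
finger_gap: 0.1
finger_force: 0.0
```

send_rows:
  plan:
    - {"rotation": [0,0,0],"slide": [0.5,-0.4,1.5],"hand": 1}
    - {"rotation": [0,0,0],"slide": [0,0,1.5],"hand": 1}
    - {"rotation": [0,0,0],"slide": [0,0,0.6],"hand": 1}
    - {"rotation": [0,0,0],"slide": [0,0,0.2],"hand": 1}
    - {"rotation": [0,0,0],"slide": [0,0,0.2],"hand": 1}
    - {"rotation": [0,0,0],"slide": [0,0,0.2],"hand": 1}
    - {"rotation": [0,0,0],"slide": [0,0,0.2],"hand": 1}
    - {"rotation": [0,0,0],"slide": [0,0,0.2],"hand": 1}
    - {"rotation": [0,0,0],"slide": [0,0,0],"hand": 1}
    - {"rotation": [0,0,0],"slide": [0,0,0],"hand": 1}

```text
t: 4.1
position: [632.9, -62.6, 78.9]
tool_rot: [[0.944, 0.331, 0.006], [0.331, -0.944, 0.0], [0.006, 0.002, -1.0]]
wrist_force: [3.6, 0.9, 5.5]
finger_gap: 0.1
finger_force: 3.1
```

send_rows:
  plan:
    - {"rotation": [0,0,0],"slide": [0,0,0.2],"hand": 1}
    - {"rotation": [0,0,0],"slide": [0,0,0.2],"hand": 1}
    - {"rotation": [0,0,0],"slide": [0,0,0.2],"hand": 1}
    - {"rotation": [0,0,0],"slide": [0,0,0.2],"hand": 1}
    - {"rotation": [0,0,0],"slide": [0,0,0],"hand": 1}
    - {"rotation": [0,0,0],"slide": [0,0,0],"hand": 1}
    - {"rotation": [0,0,0],"slide": [0,0,0],"hand": 1}

```text
t: 4.68
position: [635.6, -61.7, 73.2]
tool_rot: [[0.944, 0.331, 0.012], [0.331, -0.944, 0.001], [0.012, 0.003, -1.0]]
wrist_force: [4.6, 3.0, 19.6]
finger_gap: -0.0
finger_force: 10.4
```

send_rows:
  plan:
    - {"rotation": [0,0,0],"slide": [-0.2,0,0.2],"hand": 1}
    - {"rotation": [0,0,0],"slide": [0,0,0],"hand": 1}
    - {"rotation": [0,0,0],"slide": [0,0,0],"hand": 1}

```text
t: 4.93
position: [635.6, -61.8, 73.0]
tool_rot: [[0.943, 0.331, 0.016], [0.331, -0.944, 0.002], [0.016, 0.004, -1.0]]
wrist_force: [4.7, 4.8, 31.9]
finger_gap: -0.1
finger_force: 16.1
```

send_rows:
  plan:
    - {"rotation": [0,0,0],"slide": [0,0,-1.5],"hand": 1}
    - {"rotation": [0,0,0],"slide": [0,0,-2],"hand": 1}
    - {"rotation": [0,0,0],"slide": [0,0,0],"hand": 1}
    - {"rotation": [0,0,0],"slide": [0,0,0],"hand": 1}

```text
t: 5.27
position: [629.4, -63.9, 103.5]
tool_rot: [[0.944, 0.33, 0.003], [0.33, -0.944, -0.0], [0.003, 0.001, -1.0]]
wrist_force: [0.5, 0.7, -0.2]
finger_gap: -0.2
finger_force: 0.0
```

Pad a is at its stop: force rose to 32 N with almost no travel. Pad b next.

send_rows:
  plan:
    - {"rotation": [0,0,0],"slide": [-3.2,-0.05,0],"hand": 1}
    - {"rotation": [0,0,0],"slide": [-3.2,-0.05,0],"hand": 1}
    - {"rotation": [0,0,0],"slide": [-3.2,-0.05,0],"hand": 1}
    - {"rotation": [0,0,0],"slide": [0,0,0],"hand": 1}
    - {"rotation": [0,0,0],"slide": [0,0,0],"hand": 1}
    - {"rotation": [0,0,0],"slide": [0,0,0],"hand": 1}

```text
t: 5.77
position: [537.7, -94.0, 101.6]
tool_rot: [[0.944, 0.33, 0.001], [0.33, -0.944, 0.0], [0.001, 0.0, -1.0]]
wrist_force: [-0.4, 0.3, -0.5]
finger_gap: 0.1
finger_force: 0.0
```

```bash
python3 - <<'E'
from m import *
t=snap('top','top2.png');s=snap('scene','scene2.png')
run(t,s)
E
```

```text
[360.3 178.8] 264 [631.8 -62.2  73.6] gap 1.2
[337.  216.4] 140 [564.1 -19.   77.4] gap 1.7
```

View pics/scene2.png

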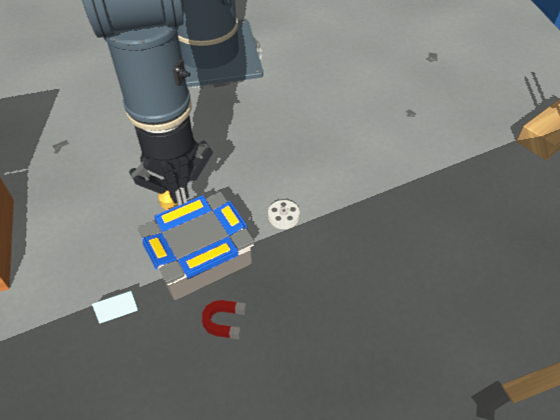

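Scene view: pad a is flat at (209,255) and the fingers hover over b at (180,205). The tub has not moved: pad a measures z=73.6, where it was predicted. Pressing b.

send_rows:
  plan:
    - {"rotation": [0,0,0],"slide": [0,0,1.5],"hand": 1}
    - {"rotation": [0,0,0],"slide": [0,0,0.5],"hand": 1}
    - {"rotation": [0,0,0],"slide": [0,0,0.2],"hand": 1}
    - {"rotation": [0,0,0],"slide": [0,0,0.2],"hand": 1}
    - {"rotation": [0,0,0],"slide": [0,0,0.2],"hand": 1}
    - {"rotation": [0,0,0],"slide": [0,0,0.2],"hand": 1}
    - {"rotation": [0,0,0],"slide": [0.1,0,0.2],"hand": 1}
    - {"rotation": [0,0,0],"slide": [0.1,0,0.1],"hand": 1}
    - {"rotation": [0,0,0],"slide": [0,0,0.1],"hand": 1}
    - {"rotation": [0,0,0],"slide": [0,0,0],"hand": 1}
    - {"rotation": [0,0,0],"slide": [0,0,0],"hand": 1}
    - {"rotation": [0,0,0],"slide": [0,0,0],"hand": 1}

```text
t: 6.87
position: [535.5, -94.4, 72.7]
tool_rot: [[0.944, 0.329, -0.005], [0.329, -0.944, -0.002], [-0.006, 0.0, -1.0]]
wrist_force: [-25.1, -0.0, 55.1]
finger_gap: -0.3
finger_force: 27.5
```

send_rows:
  plan:
    - {"rotation": [0,0,0],"slide": [0,0,0.2],"hand": 1}
    - {"rotation": [0,0,0],"slide": [0,0,0],"hand": 1}
    - {"rotation": [0,0,0],"slide": [0,0,0],"hand": 1}

```text
t: 7.12
position: [535.5, -94.4, 72.3]
tool_rot: [[0.944, 0.329, -0.004], [0.329, -0.944, -0.003], [-0.005, 0.001, -1.0]]
wrist_force: [-29.7, -0.4, 77.3]
finger_gap: 0.4
finger_force: 38.1
```

send_rows:
  plan:
    - {"rotation": [0,0,0],"slide": [0,0,-1.5],"hand": 1}
    - {"rotation": [0,0,0],"slide": [0,0,-2],"hand": 1}
    - {"rotation": [0,0,0],"slide": [1.6,-2.1,0],"hand": 1}
    - {"rotation": [0,0,0],"slide": [1.6,-2.1,0],"hand": 1}
    - {"rotation": [0,0,0],"slide": [1.6,-2.1,0],"hand": 1}
    - {"rotation": [0,0,0],"slide": [0,0,0],"hand": 1}
    - {"rotation": [0,0,0],"slide": [0,0,0],"hand": 1}
    - {"rotation": [0,0,0],"slide": [0,0,0],"hand": 1}

```text
t: 7.78
position: [563.4, -18.3, 102.5]
tool_rot: [[0.944, 0.331, -0.001], [0.331, -0.944, -0.0], [-0.001, 0.0, -1.0]]
wrist_force: [0.1, -0.4, -0.4]
finger_gap: -0.0
finger_force: 0.0
```

```bash
python3 - <<'E'
from m import *
t=snap('top','top3.png');s=snap('scene','scene3.png')
run(t,s)
print('scene',[(c.round(1).tolist(),a) for c,a,r in yel(s,(135,190,260,285))], 'b shut expected z73.5')
E
```

```text
scene [([168.9, 198.8], np.int32(355)), ([181.9, 211.7], np.int32(290)), ([229.8, 216.1], np.int32(145)), ([157.4, 247.5], np.int32(173)), ([207.9, 255.2], np.int32(342))] b shut expected z73.5
```

send_rows:
  plan:
    - {"rotation": [0,0,0],"slide": [0,0,1.5],"hand": 1}
    - {"rotation": [0,0,0],"slide": [0,0,0.5],"hand": 1}
    - {"rotation": [0,0,0],"slide": [0,0,0.2],"hand": 1}
    - {"rotation": [0,0,0],"slide": [0,0,0.2],"hand": 1}
    - {"rotation": [0,0,0],"slide": [0,0,0.2],"hand": 1}
    - {"rotation": [0,0,0],"slide": [0,0,0.2],"hand": 1}
    - {"rotation": [0,0,0],"slide": [0,0,0.2],"hand": 1}
    - {"rotation": [0,0,0],"slide": [0,0,0],"hand": 1}
    - {"rotation": [0,0,0],"slide": [0,0,0],"hand": 1}

```text
t: 8.63
position: [562.9, -17.0, 73.5]
tool_rot: [[0.944, 0.331, -0.001], [0.331, -0.944, 0.001], [-0.0, -0.001, -1.0]]
wrist_force: [-4.5, 4.3, 9.6]
finger_gap: -0.0
finger_force: 4.7
```

send_rows:
  plan:
    - {"rotation": [0,0,0],"slide": [0,0,0.2],"hand": 1}
    - {"rotation": [0,0,0],"slide": [0,0,0],"hand": 1}
    - {"rotation": [0,0,0],"slide": [0,0,0],"hand": 1}

```text
t: 8.88
position: [563.0, -17.0, 73.1]
tool_rot: [[0.944, 0.331, 0.0], [0.331, -0.944, 0.001], [0.001, -0.001, -1.0]]
wrist_force: [-11.1, 3.8, 29.5]
finger_gap: 0.1
finger_force: 14.8
```

send_rows:
  plan:
    - {"rotation": [0,0,0],"slide": [0,0,-1.5],"hand": 1}
    - {"rotation": [0,0,0],"slide": [0,0,-1.8],"hand": 1}
    - {"rotation": [0,0,0],"slide": [0,3.2,0],"hand": 1}
    - {"rotation": [0,0,0],"slide": [0,3.2,0],"hand": 1}
    - {"rotation": [0,0,0],"slide": [0,3.2,0],"hand": 1}
    - {"rotation": [0,0,0],"slide": [-0.1,3.2,0],"hand": 1}
    - {"rotation": [0,0,0],"slide": [0,0,0],"hand": 1}
    - {"rotation": [0,0,0],"slide": [0,0,0],"hand": 1}
    - {"rotation": [0,0,0],"slide": [0,0,0],"hand": 1}

```text
t: 9.63
position: [604.7, -138.9, 103.6]
tool_rot: [[0.944, 0.33, -0.0], [0.33, -0.944, 0.001], [-0.0, -0.001, -1.0]]
wrist_force: [0.5, 0.9, -0.1]
finger_gap: 0.2
finger_force: 0.0
```

send_rows:
  plan:
    - {"rotation": [0,0,0],"slide": [0,0,1.5],"hand": 1}
    - {"rotation": [0,0,0],"slide": [0,0,0.5],"hand": 1}
    - {"rotation": [0,0,0],"slide": [0,0,0.2],"hand": 1}
    - {"rotation": [0,0,0],"slide": [0,0,0.2],"hand": 1}
    - {"rotation": [0,0,0],"slide": [0,0,0.2],"hand": 1}
    - {"rotation": [0,0,0],"slide": [0,0,0.2],"hand": 1}
    - {"rotation": [0,0,0],"slide": [0,0,0.2],"hand": 1}
    - {"rotation": [0,0,0],"slide": [0,0,0.2],"hand": 1}
    - {"rotation": [0,0,0],"slide": [0,0,0],"hand": 1}
    - {"rotation": [0,0,0],"slide": [0,0,0],"hand": 1}

```text
t: 10.47
position: [605.7, -140.7, 73.5]
tool_rot: [[0.944, 0.33, 0.002], [0.33, -0.944, -0.002], [0.002, 0.003, -1.0]]
wrist_force: [-2.8, -4.4, 12.0]
finger_gap: -0.0
finger_force: 5.6
```

send_rows:
  plan:
    - {"rotation": [0,0,0],"slide": [0,0,0.3],"hand": 1}
    - {"rotation": [0,0,0],"slide": [0,0,0],"hand": 1}
    - {"rotation": [0,0,0],"slide": [0,0,0],"hand": 1}

```text
t: 10.72
position: [605.9, -140.7, 73.0]
tool_rot: [[0.944, 0.329, 0.004], [0.329, -0.944, -0.003], [0.003, 0.004, -1.0]]
wrist_force: [-10.0, -2.2, 36.6]
finger_gap: 0.1
finger_force: 18.3
```

send_rows:
  plan:
    - {"rotation": [0,0,0],"slide": [0,0,-1.5],"hand": 1}
    - {"rotation": [0,0,0],"slide": [0,0,-3],"hand": 1}
    - {"rotation": [0,0,0],"slide": [0,0,-4],"hand": 1}
    - {"rotation": [0,0,0],"slide": [0,0,-4],"hand": 1}
    - {"rotation": [0,0,0],"slide": [0,0,-4],"hand": 1}
    - {"rotation": [0,0,0],"slide": [0,0,-4],"hand": 1}
    - {"rotation": [0,0,0],"slide": [0,0,-4],"hand": 1}
    - {"rotation": [0,0,0],"slide": [-2,-3,0],"hand": 1}
    - {"rotation": [0,0,0],"slide": [-2,-3,0],"hand": 1}
    - {"rotation": [0,0,0],"slide": [-1,-3,0],"hand": 1}
    - {"rotation": [0,0,0],"slide": [0,-4,0],"hand": 1}
    - {"rotation": [0,0,0],"slide": [0,-4,0],"hand": 1}
    - {"rotation": [0,0,0],"slide": [0,-4,0],"hand": 1}
    - {"rotation": [0,0,0],"slide": [0,-4,0],"hand": 1}
    - {"rotation": [0,0,0],"slide": [0,-4,0],"hand": 1}
    - {"rotation": [0,0,0],"slide": [0,-4,0],"hand": 1}
    - {"rotation": [0,0,0],"slide": [0,-3,0],"hand": 1}
    - {"rotation": [0,0,0],"slide": [0,0,0],"hand": 1}
    - {"rotation": [0,0,0],"slide": [0,0,0],"hand": 1}

```text
t: 12.3
position: [437.9, 185.9, 314.1]
tool_rot: [[0.942, 0.335, 0.001], [0.335, -0.942, 0.0], [0.001, -0.0, -1.0]]
wrist_force: [0.4, -0.9, 0.9]
finger_gap: 0.1
finger_force: 0.0
```

```bash
python3 - <<'E'
from m import *
t=snap('top','top4.png');s=snap('scene','scene4.png')
run(t,s); print(sensors.observe()['position'])
E
```

```text
[360.3 178.8] 267 [631.9 -62.2  73.6] gap 1.2
[404.9 193.1] 149 [ 605.8 -139.6   73.6] gap 2.1
[335.7 217.1] 152 [563.5 -16.8  73.3] gap 2.0
[380.5 231.6] 281 [537.4 -94.5  73.5] gap 1.5
[438.91711985 183.33523324 313.7898304 ]
```

View pics/top4.png

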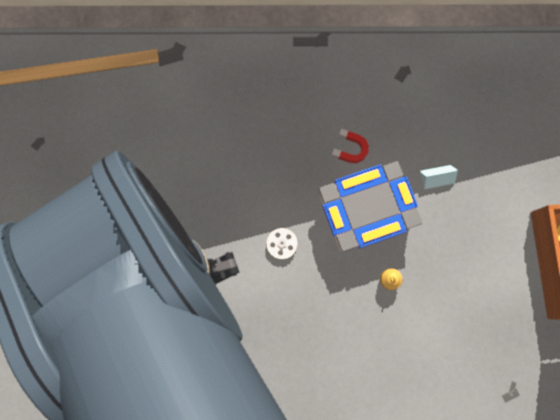

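The top view shows all four sections flush, with pads at z about 73.5. The tub and its neighbours are where they were, and the arm is clear at (220,267).

```bash
python3 -c "
from rig import order; print(order.sign_off())"
```

```text
the job is handed in; nothing more can be done
None
```

All four rim sections are shut: their pads measure 73.3–73.6 mm above the shelf (73.5 mm when shut). The tub and its four neighbours look unmoved, the arm is clear, and the job was handed in at about 12 s; no verdict came back.

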